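Tighten the desk fan's guard by counted quarter turns

ROBOT

A 6-joint arm with a two-finger parallel gripper is mounted at the origin on the work surface; the furniture and walls round the work are solid. World frame = base frame: x ahead of the robot, y to its left, z up, the work surface at z = 0. Lengths are in m, angles in rad, forces in N, time in s.
With the tool pointing down it reaches from about 0.425 to 0.95 m from the base axis. Payload 14.7 kg.
Tool frame: the origin (TCP) lies at the very end of the fingers, on their centre line; the grasp point (between the pads) lies robot.tcp_to_grasp behind it (robot.tcp_to_grasp is the distance from the TCP to the grasp point, in m); z points along the fingers, y is the line along which they close (so a half turn about z gives the same grasp; the last joint's range is limited). The gripper opens to 85 mm and grips with 20 to 120 N. Pads are 22 mm wide; open, the fingers measure 114 mm over their backs; the gripper's body (76 mm by 85 mm) begins 54 mm behind the grasp point. The pads swing forward as they close: fully open they stand 13 mm farther back than shut.
Start: joints at [1.11, 0.48, 1.596, -0, 1.065, -0.047], TCP at [0.261, 0.595, 0.231] pointing down, gripper open.
Joint ranges: [-2.75, 2.75], [-0.82, 2.05], [0.23, 2.67], [-1.56, 4.7], [0.09, 2.69], [-2.92, 2.92]. Speed limits (rad/s): [1.89, 1.89, 2.39, 3.01, 3.01, 3.01].

INTERFACE

Orientations are given as a unit quaternion [x, y, z, w].
In Python, from rig import robot gives the robot as it stands.
- The arm moves only by the tool servo_tool, never from a script. Its argument "plan" is a list that holds one entry, the list of rows, each a list of 7 numbers: the shift along the tool's x, y, z in cm, then the turn, a rotation vector about the tool's x, y, z in rad, then the opening, from 0 (shut) to 1 (fully open). A call has 1 to 12 rows; each row shifts and turns the commanded pose from where the row before left it, along the tool's axes as they then stand; what a row does not reach is not made up. A row lasts 1/8 s, in which the tool goes at most 62.5 mm and 10.7 degrees, less where a joint would pass 70% of its speed; a pose out of reach is approached as far as the arm can. A call is refused whole if a number of a shift passes 6.25 or a number of a turn 0.188, either way. A call with a gripper value outside its range is refused whole. The fingers move at their own pace and stop on an object; the grip force is fixed at half the most. Time passes only in rows, so rows that do not move let the fingers close. It gives the time, the measured TCP pose, the force, the opening and the grip force at its end, in the units of the state.
- robot.get_obs(): the state, without advancing time (a new reading comes with each control period).
- robot.snapshot(name): name is "scene" or "top"; returns the picture (480x640x3 uint8, red, green, blue); there is no depth.
- robot.camera_info(name): a dict with "intrinsics" (3x3 intrinsics, pixels), "rvec" (rotation vector, rad) and "tvec" (3), from world to camera coordinates, as OpenCV has them. Camera axes: x right, y down, z forward; pixel columns grow to the right and rows downward; lengths in m; the calibration is good to about 2 mm. A picture is of the moment at which its call begins. camera_info takes no time and is no camera call.
- robot.finish_job(): hands the job in; it is judged then, once.
The state is a dict: "time_s": time; "joint_positions": joint angles; "qd": joint speeds; "tau": joint torques, N m; "ee_pos": TCP position; "eef_rot": TCP orientation; "wrist_force": force on the tool from outside, world axes, zero at the start; "ft_torque": the same for the moment, N m; "gripper_width": finger opening in m; "gripper_force": force on a finger pad.
Only numpy, scipy, OpenCV 4.12 (cv2) and the standard library are available. Lean on these libraries where they do the work, as an engineer would, in place of code of your own. Each camera call takes 0.05 s, during which the arm holds its last target. There are 200 camera calls.

TASK

The desk fan's front guard has just been put back: tighten its three wing screws clockwise, working clockwise round the rim as you face it, from the lowest one: one quarter turn for the lowest, then two quarter turns for the upper left one, then one quarter turn for the upper right one, no more. Last, push the hub cap in the middle right in and, holding it in, turn it a quarter turn clockwise until it locks, then let go. Leave the other things on the desk where they are.

Things in the scene. Friction and masses are not known exactly. Their poses are not given: they have to be found in the camera images.
- fan: White desk fan, fixed: foot 160 mm across, head 226 mm across; its face looks up and front, normal 28 degrees from vertical. Origin: under the foot's centre; -x is the front (towards the robot and its right), +y is left as one faces the fan, z up. Guard centre at x -3, z 148 mm. Wing screws 92 mm from the hub: lowest (front), upper left, upper right, as one faces it.
- wing_low_grip (a point): Middle of the top edge of the lowest wing screw's bar: 60 mm long (point x), 12 mm thick (point y), 30 mm tall (point z, straight out of the fan's face, is the screw's axis). The upper 26 mm have flat sides to grip; the foot stands 13 mm above the guard and 3 mm above a round boss 34 mm across. The screw at the front of the fan.
- wing_left_grip (a point): Middle of the top edge of the upper left wing screw's bar: 60 mm long (point x), 12 mm thick (point y), 30 mm tall (point z, straight out of the fan's face, is the screw's axis). The upper 26 mm have flat sides to grip; the foot stands 13 mm above the guard and 3 mm above a round boss 34 mm across. Next clockwise after the lowest one.
- wing_right_grip (a point): Middle of the top edge of the upper right wing screw's bar: 60 mm long (point x), 12 mm thick (point y), 30 mm tall (point z, straight out of the fan's face, is the screw's axis). The upper 26 mm have flat sides to grip; the foot stands 13 mm above the guard and 3 mm above a round boss 34 mm across. Next clockwise after the upper left one.
- cap_grip (a point): Middle of the top edge of the bar on the hub cap in the middle of the face: 60 mm long (point x), 12 mm thick (point y), 30 mm tall (point z, out of the face, is the cap's axis), on a round cap 68 mm across whose top is 20 mm above the guard. At the start the bar lies level, across the face.
- wing_low (a joint): Turn of the lowest wing screw, rad: within 0.15 of 0 at the start (bar along a radius of the fan), growing clockwise seen from in front; a quarter turn is 1.57. No stop or click at the quarters; it turns stiffly (0.15 N m) and stays where left. A 7 mm steel dot marks one end of the bar.
- wing_left (a joint): Turn of the upper left wing screw, rad: within 0.15 of 0 at the start (bar along a radius of the fan), growing clockwise seen from in front; a quarter turn is 1.57. No stop or click at the quarters; it turns stiffly (0.15 N m) and stays where left. A 7 mm steel dot marks one end of the bar.
- wing_right (a joint): Turn of the upper right wing screw, rad: within 0.15 of 0 at the start (bar along a radius of the fan), growing clockwise seen from in front; a quarter turn is 1.57. No stop or click at the quarters; it turns stiffly (0.15 N m) and stays where left. A 7 mm steel dot marks one end of the bar.
- cap_push (a joint): How far the hub cap is pushed in, in m: 0 sprung out, 0.0095 bottomed. The spring takes about 4 N to start and 9 N to bottom. It must be in by at least 0.0065 to be turned; when locked the cap rises to about 0.004 and stays there.
- cap_turn (a joint): Turn of the hub cap in rad, clockwise from in front: 0 at the start, where it can hardly turn unless pushed in; held pushed in it turns to a stop at 1.66. From about 1.32 on it springs up into its locking pocket when let go; it then cannot turn back. Let go earlier it does not lock.
- calculator: Bystander, loose: desk calculator lying flat, 140 x 98 x 23 mm. Origin: centre of its underside.
- tape_roll: Bystander, loose: roll of tape lying flat, 72 mm across, 18 mm high. Origin: centre of its underside.
- glue_stick: Bystander, loose: standing glue stick, 28 mm across, 88 mm tall. Origin: centre of its underside.
- correction_tape: Bystander, loose: correction tape lying close to the fan's foot, 58 x 22 x 16 mm. Origin: centre of its underside.

How it is judged:
By the outcome, as a careful person would: the job done as asked, in the order asked, and still so for the second after the job is handed in, with the robot touching nothing.
It also fails if it takes over 72 s, if anything falls off the work surface, if the arm or the gripper's body presses on something with over 40 N, if the wrist force passes 120 N, or if a joint passes its speed limit or range.

## Working session

There is one attempt and no reset: what is moved stays moved. The work goes in short steps, Python scripts to look and compute and a tool call to move; the robot and the scene stay as the last step left them, time stands still between calls to the robot, and variables do not carry over. Pictures are saved under pics/ and viewed, at most 10 in all, crops included, and the job is handed in when it is done.

Besides the shell and the picture viewer there is one more tool, called after "Request:" by a JSON object that holds its "name" and its "arguments", one argument or row to a line. servo_tool: Moves the arm, as the interface text tells. Its arguments: {"type":"object","properties":{"plan":{"type":"array","items":{"type":"array","items":{"type":"array","items":{"type":"number"}}}}},"required":["plan"]}

```bash
mkdir -p pics; ls
python3 - <<'E'
from rig import robot
import cv2
print(robot.get_obs()); print(robot.tcp_to_grasp)
for n in("scene","top"):
    print(robot.camera_info(n)); cv2.imwrite(f"pics/{n}0.png",robot.snapshot(n)[:,:,::-1])
E
```

```text
pics
{'time_s': 0.0, 'joint_positions': array([ 1.11037008e+00,  4.80845936e-01,  1.59686424e+00, -2.30528025e-05,
        1.06508026e+00, -4.65820672e-02]), 'qd': array([-7.64180668e-05,  1.37940239e-03, -4.99269108e-04,  1.38550213e-04,
        8.68205828e-04,  6.33455742e-04]), 'tau': array([-3.02037122e-03, -9.50651765e+01, -4.30185843e+01, -2.11799957e-04,
        1.20113703e-02, -5.82471330e-05]), 'ee_pos': array([0.26118385, 0.59477753, 0.23066682]), 'eef_rot': array([ 2.05443120e-01,  9.78668874e-01, -5.82277135e-04, -1.40442064e-04]), 'wrist_force': array([-0.13020377,  0.33632583,  0.71135273]), 'ft_torque': array([ 0.0240888 , -0.04631758, -0.06952231]), 'gripper_force': 0.0, 'gripper_width': 0.08502468389980332}
0.0187
{'intrinsics': array([[440.83739104,   0.        , 320.77090038],
       [  0.        , 440.83739104, 241.34881143],
       [  0.        ,   0.        ,   1.        ]]), 'rvec': array([ 2.1511418 , -0.56524919,  0.2783798 ]), 'tvec': array([-0.48754732,  0.23805248,  0.7691313 ])}
{'intrinsics': array([[517.2084697 ,   0.        , 319.22625895],
       [  0.        , 517.2084697 , 246.39610797],
       [  0.        ,   0.        ,   1.        ]]), 'rvec': array([ 2.20185277, -2.1499739 ,  0.07383104]), 'tvec': array([-0.04825152,  0.52492954,  0.97554051])}
```

View pics/scene0.png

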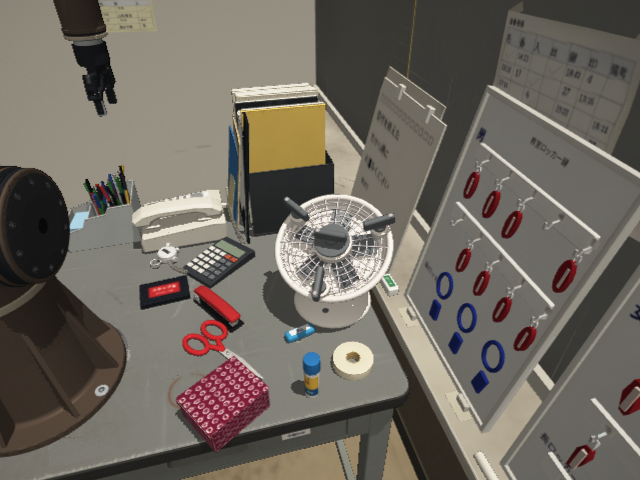

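View pics/top0.png

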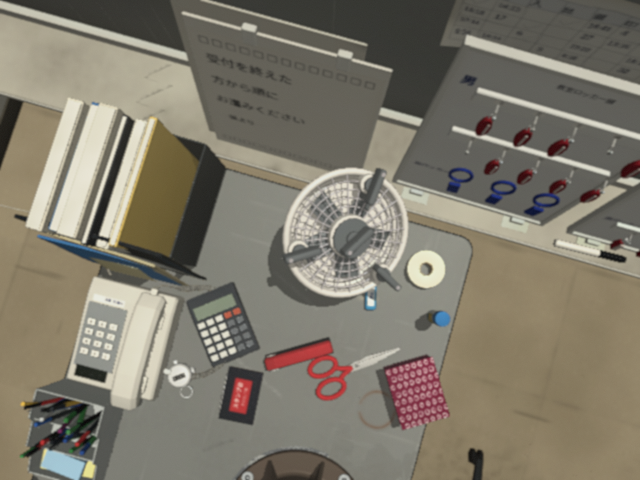

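The fan is at about (335,245) in scene and (345,232) in top. The lowest wing is near (318,282) in scene and (385,278) in top. I'll zoom both views.

Run:
```python
import cv2,numpy as np
a=cv2.imread("pics/scene0.png")[180:320,265:405]; b=cv2.imread("pics/top0.png")[160:300,275:415]
o=np.hstack([cv2.resize(i,(400,400),interpolation=cv2.INTER_CUBIC) for i in(a,b)])
g=cv2.cvtColor(np.hstack([a,b]),cv2.COLOR_BGR2GRAY)
cv2.imwrite("pics/z0.png",o)
```

```text
(no output)
```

View pics/z0.png

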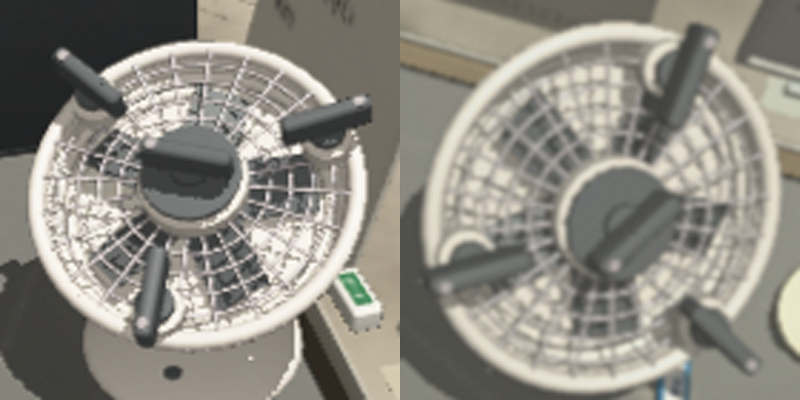

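The bar ends are clear, with the steel dots at the outer ends. I'll triangulate them and fit the fan pose.

```bash
cat > h.py <<'E'
import cv2,numpy as np
from rig import robot
from scipy.spatial.transform import Rotation as R
from scipy.optimize import least_squares
def P(n):
    c=robot.camera_info(n); return c["intrinsics"]@np.c_[cv2.Rodrigues(c["rvec"])[0],c["tvec"]]
PS,PT=P("scene"),P("top")
def tri(s,t):
    X=cv2.triangulatePoints(PS,PT,np.array(s,float).T,np.array(t,float).T); return (X[:3]/X[3]).T
a=np.radians(28); n=np.array([-np.sin(a),0,np.cos(a)]); u=np.array([np.cos(a),0,np.sin(a)]); y=np.array([0,1.,0]); C=np.array([-.003,0,.148])
rad=dict(low=-u,left=.5*u+.866*y,right=.5*u-.866*y)
grip={k:C+.043*n+.092*v for k,v in rad.items()}; grip["cap"]=C+.050*n
def world(p,f): return R.from_euler("z",f[2]).apply(p)+[f[0],f[1],0]
E
python3 - <<'E'
from h import *
S=np.array([[146,145],[233,158],[143,325],[156,253],[60,53],[120,105],[367,102],[287,135]])*.35+[265,180]
T=(np.array([[612,262],[672,200],[752,368],[690,305],[437,283],[525,252],[708,42],[678,122]])-[400,0])*.35+[275,160]
X=tri(S,T); print(X.round(4)); print(np.linalg.norm(X[::2]-X[1::2],axis=1).round(4))
M=(X[::2]+X[1::2])/2
m=np.array([grip[k] for k in("cap","low","left","right")])
f=least_squares(lambda f:(world(m,f)-M).ravel(),[.55,-.05,.5]); print(f.x,"yaw",f.x[2]); print((f.fun.reshape(-1,3)*1e3).round(1))
Z=R.from_euler("z",f.x[2])
for i,k in enumerate(["low","left","right"]):
    d=X[2+2*i]-X[3+2*i]; d=Z.inv().apply(d); r=rad[k]; t=np.cross(n,r) # ccw
    print(k,"turn cw",-np.arctan2(d@t,d@r), world(grip[k],f.x).round(4))
print("cap",world(grip["cap"],f.x), "normal",Z.apply(n))
E
```

```text
[[ 0.5043 -0.0853  0.1902]
 [ 0.5427 -0.1197  0.1873]
 [ 0.4494 -0.1732  0.1328]
 [ 0.4835 -0.1337  0.1455]
 [ 0.49    0.0101  0.2117]
 [ 0.5096 -0.037   0.1907]
 [ 0.629  -0.1367  0.2103]
 [ 0.5848 -0.1211  0.1916]]
[0.0517 0.0537 0.0552 0.0504]
[ 0.54168055 -0.08315804  0.75249094] yaw 0.7524909439607965
[[-1.1  1.2  3.4]
 [-1.  -1.1  3.6]
 [ 0.2  0.4  6.3]
 [ 2.  -0.5  6.6]]
low turn cw -0.1054443161075647 [ 0.4655 -0.1545  0.1428]
left turn cw -0.0323029365268345 [ 0.5    -0.0131  0.2076]
right turn cw -0.06660276460638917 [ 0.6089 -0.1294  0.2076]
cap [ 0.52235514 -0.10125165  0.19214738] normal [-0.34270892 -0.32086468  0.88294759]
```

```bash
cat >> h.py <<'E'
F=[.5417,-.0832,.7525]
def tool(phi): return R.from_euler("z",F[2])*R.from_matrix(np.c_[u,-y,-n])*R.from_euler("z",phi)
def go(k,h,phi):
    """rotation (body) then shift in final tool frame cm; h = TCP height above bar top"""
    o=robot.get_obs(); Rt=tool(phi); p=world(grip[k]+h*n,F); Rc=R.from_quat(o["eef_rot"])
    rv=(Rc.inv()*Rt).as_rotvec()
    print("t",round(o["time_s"],2),"rotvec",rv.round(3),"rows",np.abs(rv).max()/.18,"then shift",(Rt.inv().apply(p-o["ee_pos"])*100).round(2),"| shift in now-frame",(Rc.inv().apply(p-o["ee_pos"])*100).round(2),"q",o["joint_positions"].round(2),"F",o["wrist_force"].round(1))
E
python3 - <<'E'
from h import *
o=robot.get_obs();Rc=R.from_quat(o["eef_rot"])
w=np.array([.47,.2,.48]); print((Rc.inv().apply(w-[.26118,.59478,.48])*100))
v=world(grip["low"]+.1*n,F); print(v,Rc.inv().apply(v-w)*100); go("low",.1,-.1)
E
```

```text
[-3.49930431e+01 -2.77498934e+01  2.76005225e-02]
[ 0.43120575 -0.18665323  0.23107012] [-11.99604476 -36.93539325  24.93169849]
t 0.1 rotvec [-0.489  0.289  1.833] rows 10.182342624037982 then shift [-42.86  64.71 -19.28] | shift in now-frame [-4.699e+01 -6.472e+01  3.000e-02] q [ 1.11  0.48  1.6   0.    1.07 -0.05] F [ 0.3  0.8 -0.1]
```

Request:
{"name": "servo_tool", "arguments": {
  "plan": [
    [[0,0,-6.2,0,0,0,1],[0,0,-6.2,0,0,0,1],[0,0,-6.2,0,0,0,1],[0,0,-6.2,0,0,0,1],[-4.4,-3.5,0,0,0,0,1],[-4.4,-3.5,0,0,0,0,1],[-4.4,-3.5,0,0,0,0,1],[-4.4,-3.5,0,0,0,0,1],[-4.4,-3.5,0,0,0,0,1],[-4.4,-3.5,0,0,0,0,1],[-4.4,-3.5,0,0,0,0,1],[-4.4,-3.5,0,0,0,0,1]]
  ]
}}

```text
time_s: 1.6
ee_pos: [0.4715, 0.1955, 0.4792]
eef_rot: [0.205, 0.979, -0.0, -0.0]
wrist_force: [0.3, 0.8, 0.2]
gripper_width: 0.0853
gripper_force: 0.0
```

Request:
{"name": "servo_tool", "arguments": {
  "plan": [
    [[-2,-6.1,0,0,0,0,0.6],[-2,-6.1,0,0,0,0,0.6],[-2,-6.1,0,0,0,0,0.6],[-2,-6.1,0,0,0,0,0.6],[-2,-6.1,0,0,0,0,0.6],[0,0,0,0,0,0,0.6]]
  ]
}}

```text
time_s: 2.35
ee_pos: [0.4399, -0.1177, 0.4789]
eef_rot: [0.208, 0.978, -0.0, -0.0]
wrist_force: [-0.4, -0.1, 0.0]
gripper_width: 0.0514
gripper_force: 0.0
```

```bash
python3 -c "
from h import *
go('low',.1,-.1)"
```

```text
t 2.35 rotvec [-0.488  0.29   1.827] rows 10.1496482748465 then shift [-16.72   2.78  19.37] | shift in now-frame [-2.03 -6.63 24.79] q [-0.33  0.02  1.62 -0.    1.5  -1.48] F [-0.4 -0.1  0. ]
```

Request:
{"name": "servo_tool", "arguments": {
  "plan": [
    [[0,0,0,-0.0444,0.0264,0.166,0.6],[0,0,0,-0.0444,0.0264,0.166,0.6],[0,0,0,-0.0444,0.0264,0.166,0.6],[0,0,0,-0.0444,0.0264,0.166,0.6],[0,0,0,-0.0444,0.0264,0.166,0.6],[0,0,0,-0.0444,0.0264,0.166,0.6],[0,0,0,-0.0444,0.0264,0.166,0.6],[0,0,0,-0.0444,0.0264,0.166,0.6],[0,0,0,-0.0444,0.0264,0.166,0.6],[0,0,0,-0.0444,0.0264,0.166,0.6],[0,0,0,-0.0444,0.0264,0.166,0.6]]
  ]
}}

```text
time_s: 3.72
ee_pos: [0.4409, -0.113, 0.4791]
eef_rot: [0.883, 0.402, 0.23, -0.079]
wrist_force: [-0.8, -0.1, -0.1]
gripper_width: 0.0514
gripper_force: 0.0
```

Request:
{"name": "servo_tool", "arguments": {
  "plan": [
    [[-4.2,0.7,4.8,0,0,0,0.6],[-4.2,0.7,4.8,0,0,0,0.6],[-4.2,0.7,4.8,0,0,0,0.6],[-4.2,0.7,4.8,0,0,0,0.6],[0,0,0,0,0,0,0.6]]
  ]
}}

```text
time_s: 4.35
ee_pos: [0.4308, -0.1802, 0.2358]
eef_rot: [0.882, 0.403, 0.229, -0.082]
wrist_force: [0.7, 0.2, 0.2]
gripper_width: 0.0514
gripper_force: 0.0
```

```bash
python3 -c "
from h import *
go('low',.0,-.1)"
```

```text
t 4.35 rotvec [-0.01  -0.003  0.002] rows 0.05488259259700102 then shift [-0.63  0.43 10.22] | shift in now-frame [-0.66  0.53 10.22] q [-0.85  0.23  2.12  0.63  0.93 -0.56] F [0.7 0.2 0.2]
```

Request:
{"name": "servo_tool", "arguments": {
  "plan": [
    [[-0.3,0.2,3.5,-0.01,0,0,0.6],[-0.3,0.2,3.5,0,0,0,0.6],[0,0,0,0,0,0,0.6],[0,0,0,0,0,0,0.6]]
  ]
}}

```text
time_s: 4.85
ee_pos: [0.4568, -0.1662, 0.1766]
eef_rot: [0.882, 0.404, 0.232, -0.073]
wrist_force: [-0.2, -0.9, -0.4]
gripper_width: 0.051
gripper_force: 0.0
```

```bash
cat >> h.py <<'E'
def zoom(name):
    a=robot.snapshot("scene")[180:320,255:405]; b=robot.snapshot("top")[160:300,270:420]
    o=np.hstack([cv2.resize(i,(400,373),interpolation=cv2.INTER_CUBIC) for i in(a,b)])[:,:,::-1]
    cv2.imwrite(f"pics/{name}.png",o)
E
python3 -c "
from h import *
go('low',.0,-.1);zoom('z1')"
```

```text
t 4.85 rotvec [ 0.008 -0.003  0.008] rows 0.04657871753715887 then shift [-0.3  -0.29  3.66] | shift in now-frame [-0.3  -0.32  3.66] q [-0.79  0.33  2.18  0.75  0.76 -0.66] F [-0.2 -0.9 -0.4]
```

View pics/z1.png

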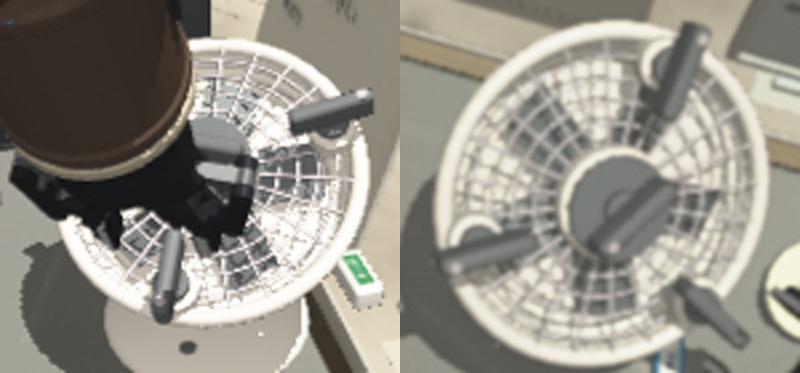

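The scene view shows the open fingers straddling the low wing. The top view shows no hand at all, which is odd, so I'll check the camera geometry and take a fresh top picture.

Run:
```python
from h import *
for n_ in("scene","top"):
    c=robot.camera_info(n_); print(n_,-cv2.Rodrigues(c["rvec"])[0].T@c["tvec"])
p=robot.get_obs()["ee_pos"]
for M in(PS,PT):
    x=M@np.r_[p,1]; print(x[:2]/x[2])
im=robot.snapshot("top"); cv2.imwrite("pics/t2.png",im[:,:,::-1])
d=cv2.absdiff(im[:,:,::-1],cv2.imread("pics/top0.png")).max(2)>60
print(d.sum(), [v.mean() for v in np.nonzero(d)])
```

```text
scene [ 0.19475342 -0.65450566  0.64778683]
top [ 0.44779996 -0.04744225  1.01330299]
[315.5595674 270.6028584]
[398.46920543 283.55869453]
30373 [np.float64(391.03193625917754), np.float64(516.4600138280709)]
```

View pics/t2.png

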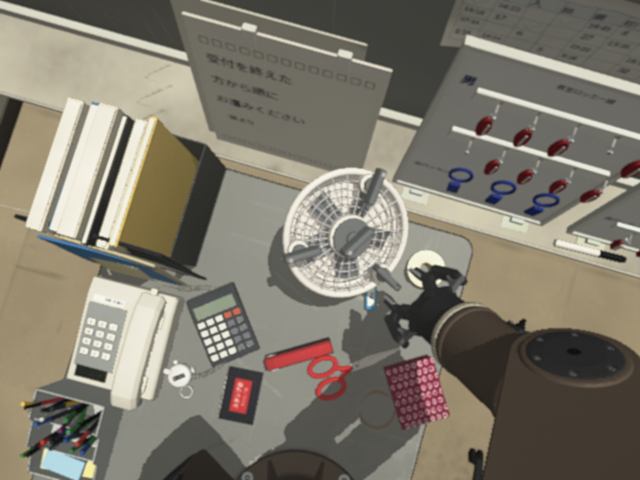

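The hand is in view in top: its fingertips straddle the low bar near (400,285), which agrees with the projected TCP at (398,284).

```bash
python3 -c "
from h import *
go('low',-.025,-.1)"
```

```text
t 5.0 rotvec [ 0.009 -0.002  0.007] rows 0.05140694183144779 then shift [-0.22 -0.3   6.15] | shift in now-frame [-0.23 -0.35  6.14] q [-0.79  0.33  2.18  0.75  0.76 -0.67] F [-0.4  0.3  0.1]
```

Request:
{"name": "servo_tool", "arguments": {
  "plan": [
    [[-0.2,-0.3,1.5,0.009,0,0.007,0.6],[0,0,1.5,0,0,0,0.6],[0,0,1.5,0,0,0,0.6],[0,0,1.6,0,0,0,0.6],[0,0,0,0,0,0,0.6],[0,0,0,0,0,0,0.6]]
  ]
}}

```text
time_s: 5.75
ee_pos: [0.4734, -0.1457, 0.1195]
eef_rot: [0.883, 0.401, 0.229, -0.079]
wrist_force: [0.3, -0.4, 0.4]
gripper_width: 0.0512
gripper_force: 0.0
```

```bash
python3 -c "
from h import *
go('low',-.025,-.1)"
```

```text
t 5.75 rotvec [-0.003 -0.002 -0.001] rows 0.01516912866334276 then shift [ 0.04  0.11 -0.11] | shift in now-frame [ 0.04  0.11 -0.11] q [-0.72  0.45  2.21  0.9   0.64 -0.78] F [ 0.3 -0.4  0.4]
```

Request:
{"name": "servo_tool", "arguments": {
  "plan": [
    [[0,0.05,0,0,0,0,0],[0,0,0,0,0,0,0],[0,0,0,0,0,0,0],[0,0,0,0,0,0,0],[0,0,0,0,0,0,0],[0,0,0,0,0,0,0],[0,0,0,0,0,0,0]]
  ]
}}

```text
time_s: 6.62
ee_pos: [0.4738, -0.1464, 0.1201]
eef_rot: [0.883, 0.401, 0.23, -0.079]
wrist_force: [-5.7, -2.7, 9.3]
gripper_width: 0.011
gripper_force: 58.4
```

```bash
python3 -c "
from h import *
go('low',-.025,-.1)
print(robot.get_obs()['ft_torque'])"
```

```text
t 6.62 rotvec [-0.001 -0.002 -0.001] rows 0.011896202263045422 then shift [ 0.03  0.03 -0.05] | shift in now-frame [ 0.03  0.03 -0.05] q [-0.73  0.44  2.21  0.9   0.64 -0.78] F [-5.7 -2.7  9.3]
[0.03568302 0.56801929 0.24524327]
```

Request:
{"name": "servo_tool", "arguments": {
  "plan": [
    [[0,0,0,0,0,0.157,0],[0,0,0,0,0,0.157,0],[0,0,0,0,0,0.157,0],[0,0,0,0,0,0.157,0],[0,0,0,0,0,0.157,0],[0,0,0,0,0,0.157,0],[0,0,0,0,0,0.157,0],[0,0,0,0,0,0.157,0],[0,0,0,0,0,0.157,0],[0,0,0,0,0,0.157,0],[0,0,0,0,0,0,0],[0,0,0,0,0,0,0]]
  ]
}}

```text
time_s: 8.12
ee_pos: [0.4739, -0.1477, 0.1197]
eef_rot: [0.908, -0.341, 0.107, -0.217]
wrist_force: [-6.3, -10.7, -0.6]
gripper_width: 0.011
gripper_force: 58.6
```

```bash
python3 -c "
from h import *
go('low',-.025,-.1+1.57)"
```

```text
t 8.12 rotvec [-0.    -0.    -0.001] rows 0.005438543102961308 then shift [-0.07 -0.13 -0.04] | shift in now-frame [-0.07 -0.13 -0.04] q [-0.73  0.45  2.21  0.9   0.64  0.79] F [ -6.3 -10.7  -0.6]
```

Request:
{"name": "servo_tool", "arguments": {
  "plan": [
    [[0,0,0,0,0,0,0.4],[0,0,0,0,0,0,0.4],[0,0,0,0,0,0,0.4],[0,0,-2,0,0,0,0.5],[0,0,-4,0,0,0,0.6],[0,0,-4,0,0,0,0.6],[0,0,0,0,0,0,0.6]]
  ]
}}

```text
time_s: 9.0
ee_pos: [0.4401, -0.1801, 0.21]
eef_rot: [0.908, -0.341, 0.109, -0.217]
wrist_force: [0.8, 0.4, -0.3]
gripper_width: 0.0509
gripper_force: 0.0
```

```bash
python3 -c "
from h import *
zoom('z2'); go('left',.06,-np.pi/3-.03)"
```

```text
t 9.1 rotvec [-2.000e-03 -2.000e-03 -2.548e+00] rows 14.156525943637527 then shift [13.58  8.43  1.41] | shift in now-frame [ -6.54 -14.57   1.45] q [-0.83  0.28  2.15  0.68  0.85  0.97] F [-0.7  0.3 -1.2]
```

View pics/z2.png

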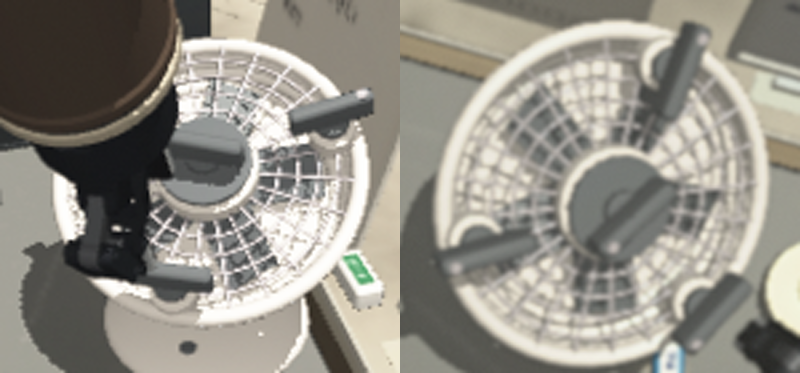

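The low screw made its quarter turn: its bar in top, (690,340)-(745,285), now lies parallel to the level cap bar. Next is the left one.

Request:
{"name": "servo_tool", "arguments": {
  "plan": [
    [[0,0,0,0,0,-0.182,0.6],[0,0,0,0,0,-0.182,0.6],[0,0,0,0,0,-0.182,0.6],[0,0,0,0,0,-0.182,0.6],[0,0,0,0,0,-0.182,0.6],[0,0,0,0,0,-0.182,0.6],[0,0,0,0,0,-0.182,0.6],[0,0,0,0,0,-0.182,0.6],[0,0,0,0,0,-0.182,0.6],[0,0,0,0,0,-0.182,0.6],[0,0,0,0,0,-0.182,0.6],[0,0,0,0,0,-0.182,0.6]]
  ]
}}

```text
time_s: 10.6
ee_pos: [0.4395, -0.1776, 0.2067]
eef_rot: [0.719, 0.651, 0.243, -0.006]
wrist_force: [-0.5, -0.0, 0.6]
gripper_width: 0.0512
gripper_force: 0.0
```

Request:
{"name": "servo_tool", "arguments": {
  "plan": [
    [[0,0,0,0,0,-0.182,0.6],[0,0,0,0,0,-0.182,0.6],[4.5,2.8,0.4,0,0,0,0.6],[4.5,2.8,0.4,0,0,0,0.6],[4.5,2.8,0.4,0,0,0,0.6],[0,0,0,0,0,0,0.6],[0,0,0,0,0,0,0.6]]
  ]
}}

```text
time_s: 11.48
ee_pos: [0.4782, -0.0333, 0.2616]
eef_rot: [0.591, 0.769, 0.24, 0.037]
wrist_force: [-0.6, -0.9, -0.1]
gripper_width: 0.0515
gripper_force: 0.0
```

```bash
python3 -c "
from h import *
go('left',-.025,-np.pi/3-.03)"
```

```text
t 11.47 rotvec [-0.001 -0.004  0.001] rows 0.02174104101797118 then shift [0.03 0.08 8.66] | shift in now-frame [-0.01  0.09  8.66] q [-0.49  0.12  2.18  0.67  0.8  -1.22] F [-0.6 -0.9 -0.1]
```

Request:
{"name": "servo_tool", "arguments": {
  "plan": [
    [[0,0.1,3,0,0,0,0.6],[0,0,2,0,0,0,0.6],[0,0,2,0,0,0,0.6],[0,0,1.6,0,0,0,0.6],[0,0,0,0,0,0,0.6],[0,0,0,0,0,0,0.6]]
  ]
}}

```text
time_s: 12.22
ee_pos: [0.5087, -0.0066, 0.1869]
eef_rot: [0.592, 0.769, 0.24, 0.038]
wrist_force: [-0.3, -0.5, 1.0]
gripper_width: 0.0515
gripper_force: 0.0
```

```bash
python3 -c "
from h import *
go('left',-.025,-np.pi/3-.03)"
```

```text
t 12.22 rotvec [ 0.    -0.003 -0.001] rows 0.014744742410433697 then shift [ 0.12 -0.04  0.17] | shift in now-frame [ 0.12 -0.04  0.17] q [-0.4   0.28  2.23  0.86  0.6  -1.37] F [-0.3 -0.5  1. ]
```

Request:
{"name": "servo_tool", "arguments": {
  "plan": [
    [[0.1,0,0.1,0,0,0,0],[0,0,0,0,0,0,0],[0,0,0,0,0,0,0],[0,0,0,0,0,0,0],[0,0,0,0,0,0,0],[0,0,0,0,0,0,0],[0,0,0,0,0,0,0]]
  ]
}}

```text
time_s: 13.1
ee_pos: [0.5052, -0.0051, 0.185]
eef_rot: [0.591, 0.77, 0.238, 0.037]
wrist_force: [-39.2, -26.0, 12.1]
gripper_width: 0.0108
gripper_force: 58.6
```

Request:
{"name": "servo_tool", "arguments": {
  "plan": [
    [[0,0,0,0,0,0.157,0],[0,0,0,0,0,0.157,0],[0,0,0,0,0,0.157,0],[0,0,0,0,0,0.157,0],[0,0,0,0,0,0.157,0],[0,0,0,0,0,0.157,0],[0,0,0,0,0,0.157,0],[0,0,0,0,0,0.157,0],[0,0,0,0,0,0.157,0],[0,0,0,0,0,0.157,0],[0,0,0,0,0,0,0],[0,0,0,0,0,0,0]]
  ]
}}

```text
time_s: 14.6
ee_pos: [0.5049, -0.005, 0.1849]
eef_rot: [0.962, 0.126, 0.194, -0.142]
wrist_force: [-42.1, -26.9, 14.2]
gripper_width: 0.011
gripper_force: 59.8
```

```bash
python3 -c "
from h import *
go('left',-.025,-np.pi/3-.03+1.57)"
```

```text
t 14.6 rotvec [-0.003  0.005  0.   ] rows 0.02570620520385359 then shift [0.35 0.11 0.07] | shift in now-frame [0.35 0.11 0.06] q [-0.39  0.28  2.24  0.86  0.6   0.2 ] F [-42.1 -26.9  14.2]
```

Request:
{"name": "servo_tool", "arguments": {
  "plan": [
    [[-0.3,-0.1,0,0,0,0,0],[0,0,0,0,0,0,0]]
  ]
}}

```text
time_s: 14.85
ee_pos: [0.5046, -0.0051, 0.1849]
eef_rot: [0.962, 0.126, 0.196, -0.142]
wrist_force: [-16.9, -16.7, 3.5]
gripper_width: 0.0109
gripper_force: 59.8
```

Request:
{"name": "servo_tool", "arguments": {
  "plan": [
    [[0,0,0,0,0,0.157,0],[0,0,0,0,0,0.157,0],[0,0,0,0,0,0.157,0],[0,0,0,0,0,0.157,0],[0,0,0,0,0,0.157,0],[0,0,0,0,0,0.157,0],[0,0,0,0,0,0.157,0],[0,0,0,0,0,0.157,0],[0,0,0,0,0,0.157,0],[0,0,0,0,0,0.157,0],[0,0,0,0,0,0,0],[0,0,0,0,0,0,0]]
  ]
}}

```text
time_s: 16.35
ee_pos: [0.5047, -0.0049, 0.185]
eef_rot: [0.77, -0.591, 0.038, -0.239]
wrist_force: [-16.1, -13.7, 5.9]
gripper_width: 0.0111
gripper_force: 60.1
```

Run:
```python
from h import *
go('left',-.025,-np.pi/3-.03+3.14)
p=robot.get_obs()["ee_pos"]; A=[[.4739,-.1477,.1197],p]
f=least_squares(lambda f:np.ravel([((q-world(grip[k],f))-((q-world(grip[k],f))@R.from_euler('z',f[2]).apply(n))*R.from_euler('z',f[2]).apply(n)) for k,q in zip(("low","left"),A)]),F)
print(f.x,f.fun*1e3)
for k in grip: print(k,(world(grip[k],f.x)-world(grip[k],F))*1e3)
```

```text
t 16.35 rotvec [0.001 0.002 0.   ] rows 0.009636085641413826 then shift [ 0.13 -0.36  0.08] | shift in now-frame [ 0.13 -0.36  0.08] q [-0.4   0.27  2.24  0.87  0.6   1.76] F [-16.1 -13.7   5.9]
[ 0.53958951 -0.08258063  0.77912205] [-0.06812766 -0.31655599 -0.14404252  0.06812623  0.31655673  0.14404225]
low [-0.18377939 -1.38432673  0.        ]
left [-3.96090682 -0.51628084  0.        ]
right [-0.90323089  2.42389921  0.        ]
cap [-1.62200094  0.11136923  0.        ]
```

```bash
sed -i 's/^F=.*/F=[.5396,-.0826,.779]/' h.py; grep ^F= h.py
```

```text
F=[.5396,-.0826,.779]
```

Request:
{"name": "servo_tool", "arguments": {
  "plan": [
    [[0,0,0,0,0,0,0.4],[0,0,0,0,0,0,0.4],[0,0,0,0,0,0,0.4],[0,0,-2,0,0,0,0.5],[0,0,-4,0,0,0,0.6],[0,0,-4,0,0,0,0.6],[0,0,0,0,0,0,0.6]]
  ]
}}

```text
time_s: 17.23
ee_pos: [0.4723, -0.0378, 0.2759]
eef_rot: [0.769, -0.591, 0.041, -0.24]
wrist_force: [0.8, -0.4, -1.0]
gripper_width: 0.0514
gripper_force: 0.0
```

```bash
python3 -c "
from h import *
zoom('z3'); go('right',.06,np.pi/3-.04)"
```

```text
t 17.32 rotvec [-0.002 -0.012 -1.079] rows 5.994893599177543 then shift [13.44  8.68  1.41] | shift in now-frame [13.98 -7.74  1.59] q [-0.51  0.1   2.17  0.65  0.83  1.93] F [-0.3  0.4 -0.8]
```

View pics/z3.png

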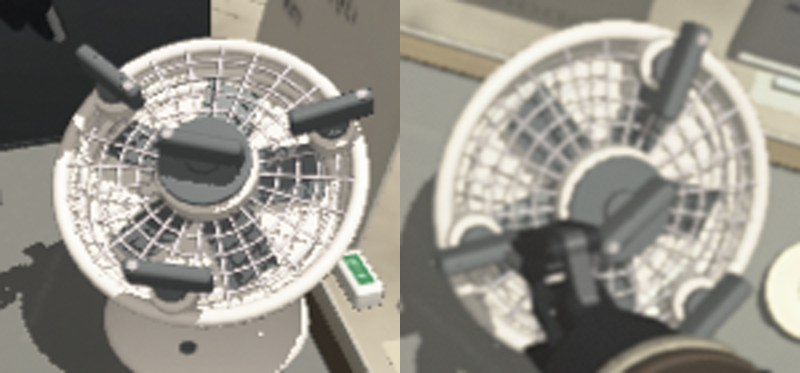

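The left bar is radial again in scene, (80,50)-(140,105), with its dot now at the inner end, so it made its half turn. Next is the right one.

Request:
{"name": "servo_tool", "arguments": {
  "plan": [
    [[0,0,0,0,-0.012,-0.18,0.6],[0,0,0,0,0,-0.18,0.6],[0,0,0,0,0,-0.18,0.6],[0,0,0,0,0,-0.18,0.6],[0,0,0,0,0,-0.18,0.6],[0,0,0,0,0,-0.18,0.6],[4.5,2.9,0.4,0,0,0,0.6],[4.5,2.9,0.4,0,0,0,0.6],[4.5,2.9,0.4,0,0,0,0.6],[0,0,0,0,0,0,0.6],[0,0,0,0,0,0,0.6]]
  ]
}}

```text
time_s: 18.7
ee_pos: [0.5871, -0.1466, 0.2607]
eef_rot: [0.963, -0.11, 0.152, -0.192]
wrist_force: [0.1, 0.5, -0.2]
gripper_width: 0.0513
gripper_force: 0.0
```

```bash
python3 -c "
from h import *
go('right',-.025,np.pi/3-.04)"
```

```text
t 18.7 rotvec [-0.007 -0.    -0.   ] rows 0.03991823324658837 then shift [0.08 0.02 8.53] | shift in now-frame [0.07 0.08 8.53] q [-0.59  0.34  1.87  0.62  0.93  0.83] F [ 0.1  0.5 -0.2]
```

Request:
{"name": "servo_tool", "arguments": {
  "plan": [
    [[0.1,0,3,-0.007,0,0,0.6],[0,0,2,0,0,0,0.6],[0,0,2,0,0,0,0.6],[0,0,1.5,0,0,0,0.6],[0,0,0,0,0,0,0.6],[0,0,0,0,0,0,0.6]]
  ]
}}

```text
time_s: 19.45
ee_pos: [0.6175, -0.12, 0.188]
eef_rot: [0.964, -0.11, 0.153, -0.188]
wrist_force: [-0.3, -0.6, 0.6]
gripper_width: 0.0512
gripper_force: 0.0
```

```bash
python3 -c "
from h import *
go('right',-.025,np.pi/3-.04)"
```

```text
t 19.45 rotvec [ 0.001 -0.003  0.001] rows 0.018858501334580884 then shift [-0.2   0.01  0.22] | shift in now-frame [-0.21  0.01  0.22] q [-0.51  0.45  1.92  0.71  0.76  0.77] F [-0.3 -0.6  0.6]
```

Request:
{"name": "servo_tool", "arguments": {
  "plan": [
    [[-0.2,0,0.1,0,0,0,0],[0,0,0,0,0,0,0],[0,0,0,0,0,0,0],[0,0,0,0,0,0,0],[0,0,0,0,0,0,0],[0,0,0,0,0,0,0],[0,0,0,0,0,0,0]]
  ]
}}

```text
time_s: 20.32
ee_pos: [0.6158, -0.1199, 0.1865]
eef_rot: [0.964, -0.111, 0.154, -0.187]
wrist_force: [-5.6, -7.3, 2.4]
gripper_width: 0.0109
gripper_force: 58.5
```

Request:
{"name": "servo_tool", "arguments": {
  "plan": [
    [[0,0,0,0,0,0.157,0],[0,0,0,0,0,0.157,0],[0,0,0,0,0,0.157,0],[0,0,0,0,0,0.157,0],[0,0,0,0,0,0.157,0],[0,0,0,0,0,0.157,0],[0,0,0,0,0,0.157,0],[0,0,0,0,0,0.157,0],[0,0,0,0,0,0.157,0],[0,0,0,0,0,0.157,0],[0,0,0,0,0,0,0],[0,0,0,0,0,0,0]]
  ]
}}

```text
time_s: 21.82
ee_pos: [0.6153, -0.1203, 0.1862]
eef_rot: [-0.604, 0.76, 0.024, 0.24]
wrist_force: [-9.9, -11.1, 2.7]
gripper_width: 0.0107
gripper_force: 59.0
```

```bash
python3 -c "
from h import *
go('right',-.025,np.pi/3-.04+1.57)"
```

```text
t 21.82 rotvec [-0.003 -0.003  0.001] rows 0.018863414674050116 then shift [-0.12 -0.04  0.14] | shift in now-frame [-0.12 -0.04  0.14] q [-0.51  0.45  1.92  0.71  0.76  2.33] F [ -9.9 -11.1   2.7]
```

Request:
{"name": "servo_tool", "arguments": {
  "plan": [
    [[0,0,0,0,0,0,0.4],[0,0,0,0,0,0,0.4],[0,0,0,0,0,0,0.4],[0,0,-2,0,0,0,0.5],[0,0,-4,0,0,0,0.6],[0,0,-4,0,0,0,0.6],[0,0,0,0,0,-0.18,0.6],[0,0,0,0,0,-0.18,0.6],[0,0,0,0,0,-0.18,0.6],[0,0,0,0,0,-0.18,0.6],[0,0,0,0,0,-0.18,0.6],[0,0,0,0,0,-0.18,0.6]]
  ]
}}

```text
time_s: 23.32
ee_pos: [0.5819, -0.1522, 0.2757]
eef_rot: [0.909, -0.338, 0.104, -0.219]
wrist_force: [-0.1, 0.6, -0.3]
gripper_width: 0.0516
gripper_force: 0.0
```

Request:
{"name": "servo_tool", "arguments": {
  "plan": [
    [[0,0,0,0,0,-0.18,0.6],[0,0,0,0,0,-0.18,0.6],[0,0,0,0,0,-0.18,0.6],[0,0,0,0,0,-0.18,0.6],[0,0,0,0,0,-0.18,0.6],[0,0,0,0,0,-0.18,0.6],[0,0,0,0,0,-0.18,0.6],[0,0,0,0,0,-0.18,0.6],[0,0,0,0,0,-0.18,0.6],[0,0,0,0,0,-0.18,0.6],[0,0,0,0,0,-0.18,0.6],[0,0,0,0,0,-0.18,0.6]]
  ]
}}

```text
time_s: 24.82
ee_pos: [0.5819, -0.1522, 0.2757]
eef_rot: [0.727, 0.643, 0.242, -0.011]
wrist_force: [0.2, -0.0, -0.0]
gripper_width: 0.0514
gripper_force: 0.0
```

```bash
python3 -c "
from h import *
go('cap',.05,-np.pi/2)"
```

```text
t 24.82 rotvec [ 0.002  0.004 -0.901] rows 5.005780920193453 then shift [ 7.93 -4.6   2.02] | shift in now-frame [ 1.32 -9.08  1.99] q [-0.6   0.32  1.86  0.6   0.95 -0.83] F [ 0.2 -0.  -0. ]
```

Request:
{"name": "servo_tool", "arguments": {
  "plan": [
    [[0,0,0,0,0,-0.18,0.6],[0,0,0,0,0,-0.18,0.6],[0,0,0,0,0,-0.18,0.6],[0,0,0,0,0,-0.18,0.6],[0,0,0,0,0,-0.18,0.6],[4,-2.3,1,0,0,0,0.6],[3.9,-2.3,1,0,0,0,0.6],[0,0,0,0,0,0,0.6],[0,0,0,0,0,0,0.6]]
  ]
}}

```text
time_s: 25.95
ee_pos: [0.5054, -0.1177, 0.2365]
eef_rot: [0.378, 0.894, 0.223, 0.095]
wrist_force: [0.8, -0.7, 0.3]
gripper_width: 0.0512
gripper_force: 0.0
```

```bash
python3 -c "
from h import *
zoom('z4');go('cap',-.022,-np.pi/2)"
```

```text
t 26.05 rotvec [ 0.001  0.005 -0.006] rows 0.035385274123725975 then shift [ 0.13 -0.11  7.14] | shift in now-frame [ 0.17 -0.12  7.14] q [-0.63  0.25  2.08  0.67  0.84 -1.87] F [-1.  0. -0.]
```

View pics/z4.png

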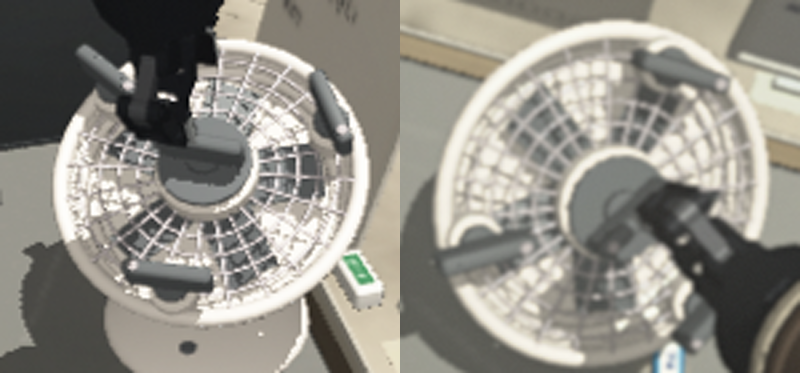

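The right bar is now tangential: in scene it runs from (318,75) to (345,145), with its dot at the clockwise end. The fingers stand over the cap bar, so I'll descend.

Request:
{"name": "servo_tool", "arguments": {
  "plan": [
    [[0.1,-0.1,2.5,0,0,0,0.6],[0,0,2,0,0,0,0.6],[0,0,1.5,0,0,0,0.6],[0,0,1,0,0,0,0.6],[0,0,0,0,0,0,0.6],[0,0,0,0,0,0,0.6]]
  ]
}}

```text
time_s: 26.8
ee_pos: [0.5272, -0.094, 0.1734]
eef_rot: [0.378, 0.894, 0.223, 0.094]
wrist_force: [-0.7, 0.9, 0.0]
gripper_width: 0.0512
gripper_force: 0.0
```

```bash
python3 -c "
from h import *
go('cap',-.022,-np.pi/2)"
```

```text
t 26.8 rotvec [ 0.001  0.004 -0.007] rows 0.038358208542343016 then shift [-0.06  0.03  0.09] | shift in now-frame [-0.06  0.03  0.09] q [-0.56  0.36  2.13  0.8   0.69 -1.97] F [-0.7  0.9  0. ]
```

Request:
{"name": "servo_tool", "arguments": {
  "plan": [
    [[0,0,0,0,0,0,0],[0,0,0,0,0,0,0],[0,0,0,0,0,0,0],[0,0,0,0,0,0,0],[0,0,0,0,0,0,0],[0,0,0,0,0,0,0],[0,0,0,0,0,0,0]]
  ]
}}

```text
time_s: 27.68
ee_pos: [0.5271, -0.0939, 0.173]
eef_rot: [0.378, 0.894, 0.223, 0.094]
wrist_force: [-1.0, -2.6, 2.3]
gripper_width: 0.0107
gripper_force: 60.5
```

Request:
{"name": "servo_tool", "arguments": {
  "plan": [
    [[0,0,0.3,0,0,0,0],[0,0,0.3,0,0,0,0],[0,0,0.3,0,0,0,0],[0,0,0,0,0,0,0],[0,0,0,0,0,0,0]]
  ]
}}

```text
time_s: 28.3
ee_pos: [0.5302, -0.0909, 0.165]
eef_rot: [0.378, 0.894, 0.223, 0.094]
wrist_force: [-2.7, -3.6, 6.4]
gripper_width: 0.0107
gripper_force: 61.5
```

```bash
python3 -c "
from h import *
go('cap',-.022,-np.pi/2); o=robot.get_obs(); print(o['wrist_force']@tool(0).apply([0,0,-1]))"
```

```text
t 28.3 rotvec [ 0.001  0.004 -0.007] rows 0.03953838229103925 then shift [-0.07  0.04 -0.85] | shift in now-frame [-0.07  0.04 -0.85] q [-0.55  0.38  2.13  0.82  0.67 -1.99] F [-2.7 -3.6  6.4]
7.763959119022132
```

Request:
{"name": "servo_tool", "arguments": {
  "plan": [
    [[0,0,0.15,0,0,0,0],[0,0,0,0,0,0.157,0],[0,0,0,0,0,0.157,0],[0,0,0,0,0,0.157,0],[0,0,0,0,0,0.157,0],[0,0,0,0,0,0.157,0],[0,0,0,0,0,0.157,0],[0,0,0,0,0,0.157,0],[0,0,0,0,0,0.157,0],[0,0,0,0,0,0.157,0],[0,0,0,0,0,0.157,0],[0,0,0,0,0,0,0]]
  ]
}}

```text
time_s: 29.8
ee_pos: [0.5309, -0.0909, 0.165]
eef_rot: [0.899, 0.364, 0.225, -0.091]
wrist_force: [-20.1, -12.6, 36.9]
gripper_width: 0.0107
gripper_force: 66.5
```

```bash
python3 -c "
from h import *
go('cap',-.022,0); o=robot.get_obs(); print(o['wrist_force']@tool(0).apply([0,0,-1]),o['ft_torque'])"
```

```text
t 29.8 rotvec [ 0.005 -0.002 -0.008] rows 0.04525819956988314 then shift [ 0.    0.02 -0.88] | shift in now-frame [ 0.    0.03 -0.88] q [-0.55  0.38  2.13  0.82  0.67 -0.42] F [-20.1 -12.6  36.9]
43.413545858244305 [0.14440744 1.07450955 0.40878617]
```

Request:
{"name": "servo_tool", "arguments": {
  "plan": [
    [[0,0,-0.15,0,0,0,0],[0,0,0,0,0,0,0],[0,0,0,0,0,0,0.4],[0,0,0,0,0,0,0.4],[0,0,0,0,0,0,0.4],[0,0,0,0,0,0,0.4],[0,0,-2,0,0,0,0.5],[0,0,-4,0,0,0,0.6],[0,0,-5,0,0,0,0.6],[0,0,-5,0,0,0,0.6],[0,0,0,0,0,0,0.6]]
  ]
}}

```text
time_s: 31.18
ee_pos: [0.4766, -0.1452, 0.3092]
eef_rot: [0.899, 0.365, 0.226, -0.089]
wrist_force: [0.6, -0.3, -0.5]
gripper_width: 0.0514
gripper_force: 0.0
```

```bash
python3 -c "
from h import *
zoom('z5'); cv2.imwrite('pics/t5.png',robot.snapshot('top')[:,:,::-1])
a=cv2.imread('pics/t5.png');b=cv2.imread('pics/top0.png');d=cv2.absdiff(a,b).max(2)
for n_,(x0,y0,x1,y1) in dict(calc=(185,280,262,370),tape=(405,245,450,292),glue=(422,305,455,330),corr=(362,288,380,312)).items(): print(n_,(d[y0:y1,x0:x1]>40).mean())"
```

```text
calc 0.0
tape 0.6283687943262412
glue 0.8145454545454546
corr 0.5185185185185185
```

View pics/z5.png

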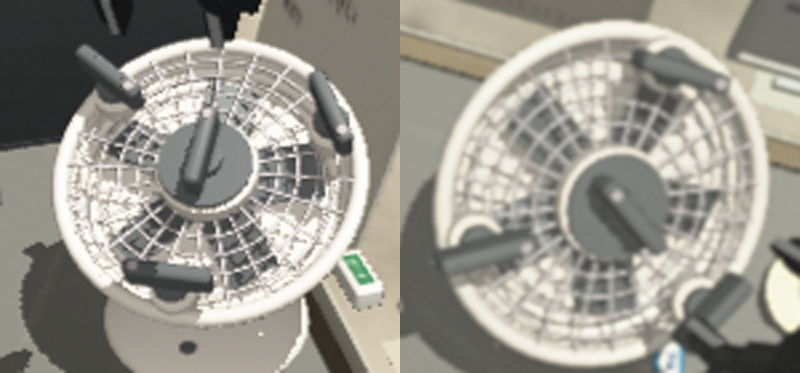

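The cap bar now points up the face, so it turned a quarter. I'll check its height and whether the other things moved, using the scene view.

Run:
```python
from h import *
im=robot.snapshot("scene")[:,:,::-1]; d=cv2.absdiff(im,cv2.imread("pics/scene0.png")).max(2)
for k,(x0,y0,x1,y1) in dict(calc=(185,235,256,286),tape=(330,340,376,380),glue=(300,350,324,397),corr=(283,322,316,343)).items(): print(k,(d[y0:y1,x0:x1]>40).mean().round(3))
S=np.array([[208,117],[193,186]])*.375+[255,180]; T=(np.array([[617,196],[655,245]])-[400,0])*.375+[270,160]
X=tri(S,T); print(X.round(4)); N=R.from_euler("z",F[2]).apply(n); print("depth vs nominal top mm",(X-world(grip["cap"],F))@N*1e3)
S=np.array([[146,145],[233,158]])*.35+[265,180];T=(np.array([[612,262],[672,200]])-[400,0])*.35+[275,160]
print("start",(tri(S,T)-world(grip["cap"],F))@N*1e3)
```

```text
calc 0.0
tape 0.0
glue 0.0
corr 0.332
[[ 0.5345 -0.0887  0.1966]
 [ 0.5081 -0.1142  0.1646]]
depth vs nominal top mm [ -4.81089444 -15.74810706]
start [-1.44849824 -5.48972295]
```

Run:
```python
from h import *
a=cv2.imread("pics/scene0.png")[300:360,265:345];b=robot.snapshot("scene")[300:360,265:345,::-1]
cv2.imwrite("pics/c.png",np.hstack([cv2.resize(i,(400,300)) for i in(a,b)]))
```

```text
(no output)
```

View pics/c.png

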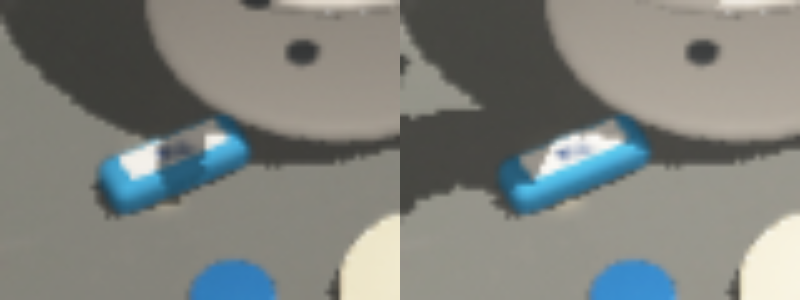

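The correction tape has not moved; only the shadow across it changed. Everything is done and the hand is clear, so I'll hand in.

```bash
python3 -c "
from rig import robot
print(robot.finish_job())"
```

```text
the job is handed in; nothing more can be done
None
```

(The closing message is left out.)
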